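# Turn a coated cover plate face down on the gauge and start the check

## Task

Have the coating on the blue side of the cover plate checked: slide the plate off the gauge's white ledge so that it drops edge-first into the groove and leans there, then get behind it and tip it over so that it lies blue side down on the black rubber bed. Push it along the bed until it sits square and flush against the metal end stop, covering the sensor window, then press the green start button on the separate console and let go. Leave the tube rack, the bottle and the beaker where they stand.

Things in the scene. Friction and masses are not known exactly. Their poses are not given: they have to be found in the camera images.
- gauge: Coating gauge fixed to the bench, 164 x 381 mm. Origin at bench height; y axis = the way the plate travels, x across, z up. In mm along y: white ledge -180 to -30, top 80 high; open-ended groove -30 to +22, floor 16 high; padded black rubber bed +22 to +182, top 24 high; metal end stop, face at +182, top 42 high. All span x -80 to +80; no side walls.
- ledge_edge (a point): Middle of the ledge's edge above the groove (gauge x 0, y -30, height 80 mm). Pushed in gauge +y the plate overbalances here with about half its length overhanging, then leans on this edge 55 to 70 degrees from level: lower edge in the groove against the bed's 8 mm step, bare side to the ledge, upper end some 40 mm above the ledge.
- window (a point): Centre of the green sensor window, 36 mm square, flush with the bed (gauge x 0, y +122, height 24 mm). The centre of the plate is above it when the plate is home against the end stop. The plate may topple freely onto the padded bed; toppled, it lies some 55 mm short of home, its rear edge 10 to 20 mm out over the groove, with about 35 mm free behind it.
- plate: Flat loose cover plate, 100 (x) by 120 (y) by 6 mm (z), 0.13 to 0.25 kg; blue coated face on its +z side, bare aluminium on the other. Origin: centre of the bare face; z points out of the blue face. It starts flat on the ledge, blue up, its y axis within 0.2 rad of the gauge's y.
- rack: Bystander: orange rack with four capped tubes, 70 x 70 mm, 74 mm high, loose. Origin: centre of its underside.
- bottle: Bystander: white bottle with a red cap, 56 mm diameter, 130 mm high, loose. Origin: centre of its underside.
- beaker: Bystander: glass beaker, 64 mm diameter, 70 mm high, loose. Origin: centre of its underside.
- start_top (a point): Centre of the top face of the round green start button, 28 mm diameter, on a grey console box 75 x 75 x 30 mm fixed to the bench. Pressed straight down.
- start (a joint): Travel of the start button: 0 released, 0.006 m fully down, sprung, about 5 N at the bottom; more than 0.004 m counts as pressed.
There are look-alikes about, which are no part of the job. Leave any purple look-alike of the part that bears start_top alone. Leave any red look-alike of the plate alone.

How it is judged:
By the outcome, as a careful person would: the job done as asked, in the order asked, and still so for the second after the job is handed in, with the robot touching nothing.
It also fails if it takes over 54 s, if anything falls off the work surface, if the arm or the gripper's body presses on something with over 40 N, if the wrist force passes 120 N, or if a joint passes its speed limit or range.

## Robot

A 6-joint arm with a two-finger parallel gripper is mounted at the origin on the work surface. World frame = base frame: x ahead of the robot, y to its left, z up, the work surface at z = 0. Lengths are in m, angles in rad, forces in N, time in s.
With the tool pointing down it reaches from about 0.35 to 0.775 m from the base axis. Payload 7.3 kg.
Tool frame: the origin (TCP) lies midway between the tips of the shut fingers; the grasp point (between the pads) lies 19 mm behind it (robot.tcp_to_grasp is the distance from the TCP to the grasp point, in m); x points along the fingers, z is the direction in which the jaws open and shut, and the axes are right-handed (so a half turn about x gives the same grasp; the last joint's range is limited). The gripper opens to 92 mm and grips with 3 to 60 N. Pads are 19 mm wide; open, the fingers measure 130 mm over their backs; the gripper's body (75 mm by 190 mm) begins 47 mm behind the grasp point.
Start: joints at [-1.332, 0.342, 1.524, -0, 1.275, -0.146], TCP at [0.197, -0.487, 0.227] pointing down, gripper open.
Joint ranges: [-2.53, 2.53], [-0.77, 2.02], [0.04, 2.7], [-1, 4.14], [0.28, 2.66], [-3.11, 3.11]. Speed limits (rad/s): [2.57, 2.57, 3.14, 3.14, 3.14, 3.14].

## Interface

Orientations are given as [roll, pitch, yaw] about the fixed x, y, z axes, in that order (R = Rz(yaw) Ry(pitch) Rx(roll)).
In Python, from cell import robot gives the robot as it stands.
- The arm moves only by the tool move_arm, never from a script. Its argument "deltas" is a list of rows, each an object with "dp": the shift along the tool's x, y, z in m, a list of three; "turn": the turn, a rotation vector about the tool's x, y, z in degrees, a list of three. A call has 1 to 10 rows; each row is the pose to reach, as a shift and turn from the pose commanded when the call began, along the tool's axes at that moment; what a row does not reach only later rows make up. A row lasts 1/10 s, in which the tool goes at most 50 mm and 8.59 degrees, less where a joint would pass 70% of its speed; a pose out of reach is approached as far as the arm can. A call with a gripper value outside its range is refused whole. "hand" is the finger opening in m, from 0 to 0.0918, set as the call begins (left out, the last holds). The fingers move at their own pace and stop on an object; "squeeze" is the grip in N (left out, the last holds). Time passes only in rows, so rows that repeat a pose let the fingers close. It gives the time, the measured TCP pose, the force and the opening at its end, in the units of the state.
- robot.observe(): the state, without advancing time (a new reading comes with each control period).
- robot.read_camera(name): name is "side" or "top"; returns (picture, depth): 400x640x3 uint8, red, green, blue; 400x640 float32, m along the optical axis (not along the pixel's ray), 0 where there is no reading.
- robot.camera_info(name): a dict with "fx", "fy", "cx", "cy" (pixels), "k1" (the pictures are not rectified: a ray, as slopes to the right and down, at radius r is drawn at 1 + k1 r^2 times it, then the intrinsics apply), "R" (3x3) and "t" (3): a world point X has camera coordinates R X + t. Camera axes: x right, y down, z forward; pixel columns grow to the right and rows downward; lengths in m; the calibration is good to about 2 mm. A picture is of the moment at which its call begins. camera_info takes no time and is no camera call.
- robot.hand_in(): hands the job in, once; it reports no verdict.
The state is a dict: "time": time; "qpos": joint angles; "qvel": joint speeds; "joint_efforts": joint torques, N m; "tool_pos": TCP position; "tool_rot": TCP orientation; "contact_force": force on the tool from outside, world axes, zero at the start; "torque": the same for the moment, N m; "opening": finger opening in m.
Only numpy, scipy, OpenCV 4.12 (cv2) and the standard library are available. Lean on these libraries where they do the work, as an engineer would, in place of code of your own. Each camera call takes 0.05 s, during which the arm holds its last target.

## Working session

There is one attempt and no reset: what is moved stays moved. The work goes in short steps, Python scripts to look and compute and a tool call to move; the robot and the scene stay as the last step left them, time stands still between calls to the robot, and variables do not carry over. Pictures are saved under pics/ and viewed, and the job is handed in when it is done.

Besides the shell and the picture viewer there is one more tool, called as name(argument=value, ...) on one line, values as JSON. move_arm: Moves the arm, as the interface text tells. Its arguments: {"type":"object","properties":{"deltas":{"type":"array"},"hand":{"type":"number"},"squeeze":{"type":"number"}},"required":["deltas"]}

```bash
ls; mkdir -p pics
python3 - <<'E'
from cell import robot
import cv2,numpy as np
print(robot.observe())
for n in("side","top"):
    p,d=robot.read_camera(n); np.savez(f"pics/{n}0.npz",p=p,d=d)
    cv2.imwrite(f"pics/{n}0.png",p[:,:,::-1]); print(n,robot.camera_info(n))
E
```

```text
pics
{'time': 0.0, 'qpos': array([-1.33198369e+00,  3.42734097e-01,  1.52501308e+00, -1.79497533e-06,
        1.27538946e+00, -1.45994175e-01]), 'qvel': array([-0.00230928,  0.00167489,  0.00068937,  0.00034577, -0.00041286,
       -0.00250669]), 'joint_efforts': array([-3.71881947e-05, -4.31253612e+01, -2.44214541e+01,  7.16950418e-02,
        5.60183125e-02, -1.01055016e-04]), 'tool_pos': array([ 0.19700117, -0.48620231,  0.22604043]), 'tool_rot': array([2.99671016, 1.56925234, 1.81072116]), 'contact_force': array([-0.24127928, -0.06718533,  0.18063092]), 'torque': array([-0.04165288,  0.00551079, -0.06281394]), 'opening': 0.09177308436582761}
side {'fx': 404.3298310610878, 'fy': 404.3298310610878, 'cx': 318.78897079219894, 'cy': 200.6714441015964, 'k1': -0.03259749272939231, 'R': array([[-0.99389785, -0.11021042,  0.00455236],
       [-0.08124284,  0.70349922, -0.70603714],
       [ 0.07461007, -0.70209865, -0.70816017]]), 't': array([0.52479462, 0.05621976, 1.14725399])}
top {'fx': 432.0738237045548, 'fy': 432.0738237045548, 'cx': 319.0840360939404, 'cy': 205.88185477558892, 'k1': -0.07308381597826549, 'R': array([[ 0.02349553, -0.99956917,  0.01759076],
       [-0.98529243, -0.02613172, -0.16886669],
       [ 0.16925361, -0.01336443, -0.98548192]]), 't': array([0.03873316, 0.5420567 , 1.3388129 ])}
```

View pics/top0.png

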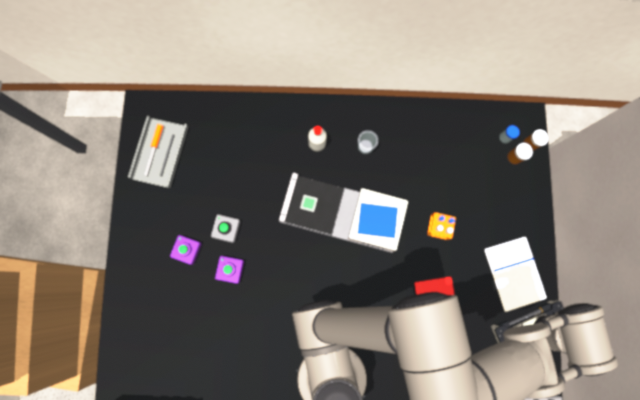

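View pics/side0.png

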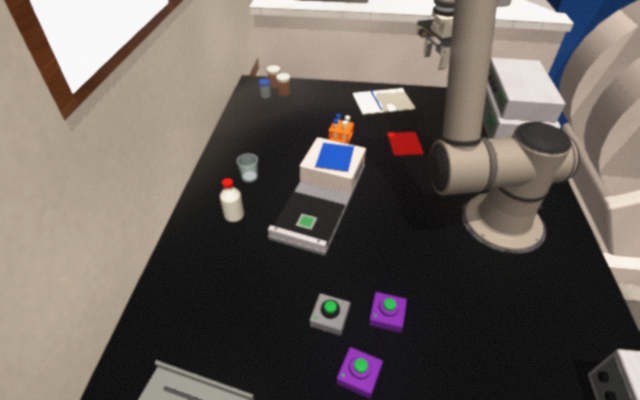

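The top view shows the end stop at (290,200), window (309,203), the blue plate on the ledge at (378,221), the rack at (442,226) and the grey console button at (224,228). The purple look-alikes are at (184,250) and (229,270), and the red one is at (434,287). Next I'll measure.

```bash
cat > h.py <<'E'
import numpy as np,cv2
from cell import robot
def ray(n,uv):
    c=robot.camera_info(n); K=np.array([[c['fx'],0,c['cx']],[0,c['fy'],c['cy']],[0,0,1]])
    s=cv2.undistortPoints(np.float64(uv).reshape(-1,1,2),K,np.array([c['k1'],0,0,0,0.]))[:,0]
    R=c['R'];d=np.c_[s,np.ones(len(s))]@R; o=-R.T@c['t']; return o,d
def onz(n,uv,z):
    o,d=ray(n,uv); return o+d*((z-o[2])/d[:,2])[:,None]
def proj(n,X):
    c=robot.camera_info(n); X=np.atleast_2d(X)@c['R'].T+c['t']; s=X[:,:2]/X[:,2:]
    s=s*(1+c['k1']*(s**2).sum(1))[:,None]; return s*[c['fx'],c['fy']]+[c['cx'],c['cy']]
def comps(p,lo,hi,mn=20):
    m=cv2.inRange(cv2.cvtColor(p,cv2.COLOR_RGB2HSV),np.array(lo),np.array(hi))
    n,l,s,c=cv2.connectedComponentsWithStats(m); return [(c[i],s[i],l==i) for i in range(1,n) if s[i][4]>=mn]
def rect(n,mask,z):
    cs,_=cv2.findContours(mask.astype(np.uint8),cv2.RETR_EXTERNAL,cv2.CHAIN_APPROX_NONE)
    c=max(cs,key=cv2.contourArea); P=onz(n,c[:,0,:],z)[:,:2]
    return cv2.minAreaRect((P*1000).astype(np.float32))
E
python3 - <<'E'
from h import *
for n in("side","top"):
    p=np.load(f"pics/{n}0.npz")['p']
    print(n)
    for nm,lo,hi,z in[("blue",(100,150,60),(125,255,255),.086),("green",(50,60,50),(85,255,255),.024),("orange",(8,150,120),(20,255,255),.05),("red",(0,180,100),(5,255,255),.006),("red",(0,180,100),(5,255,255),.13)]:
        for c,s,m in comps(p,lo,hi):
            print(nm,c.round(1),s[4],rect(n,m,z),onz(n,[c],.024)[0].round(3),onz(n,[c],.04)[0].round(3))
    b=cv2.resize(p[150:290,160:480] if n=="top" else p[120:400,230:430],None,fx=2.5 if n=="top" else 2.,fy=2.5 if n=="top" else 2.,interpolation=cv2.INTER_CUBIC)
    cv2.imwrite(f"pics/{n}0z.png",b[:,:,::-1])
E
```

```text
side
blue [581.   25.3] 1996 ((-566.4422607421875, -1280.1744384765625), (1320.197509765625, 309.3804626464844), 55.1460075378418) [-0.712 -1.462  0.024] [-0.689 -1.418  0.04 ]
blue [336.9 117.2] 32 ((503.33807373046875, -333.18817138671875), (46.95003128051758, 16.421815872192383), 76.34617614746094) [ 0.509 -0.429  0.024] [ 0.508 -0.405  0.04 ]
blue [562.1 119. ] 38 ((-262.906982421875, -422.47857666015625), (61.48570251464844, 16.09901237487793), 72.94097137451172) [-0.318 -0.521  0.024] [-0.303 -0.495  0.04 ]
blue [334.7 156.6] 708 ((494.29058837890625, -126.41961669921875), (109.97013092041016, 90.75333404541016), 84.32418823242188) [ 0.499 -0.201  0.024] [ 0.497 -0.181  0.04 ]
green [500.6  98. ] 62 ((-119.89398193359375, -642.2938842773438), (110.29827880859375, 22.686674118041992), 78.57593536376953) [-0.118 -0.642  0.024] [-0.108 -0.613  0.04 ]
green [490.6 121.7] 91 ((-46.97412109375, -471.4224548339844), (126.25794219970703, 24.688499450683594), 79.00402069091797) [-0.047 -0.468  0.024] [-0.037 -0.443  0.04 ]
green [306. 221.] 116 ((553.8701171875, 87.42176055908203), (34.
[... 2912 characters left out ...]
339  0.024] [ 0.486 -0.334  0.04 ]
red [317.4 129.1] 49 ((813.0655517578125, 65.17233276367188), (23.206815719604492, 28.701339721679688), 77.95440673828125) [0.807 0.064 0.024] [0.801 0.064 0.04 ]
red [435.  285.8] 544 ((296.2678527832031, -324.7403869628906), (54.52027130126953, 127.92747497558594), 0.9311748743057251) [ 0.296 -0.324  0.024] [ 0.296 -0.32   0.04 ]
red [317.4 129.1] 49 ((768.340087890625, 65.6669692993164), (21.157541275024414, 26.166854858398438), 77.95437622070312) [0.807 0.064 0.024] [0.801 0.064 0.04 ]
red [435.  285.8] 544 ((297.1786193847656, -289.8146667480469), (49.705848693847656, 116.6309585571289), 0.9305218458175659) [ 0.296 -0.324  0.024] [ 0.296 -0.32   0.04 ]
```

View pics/top0z.png

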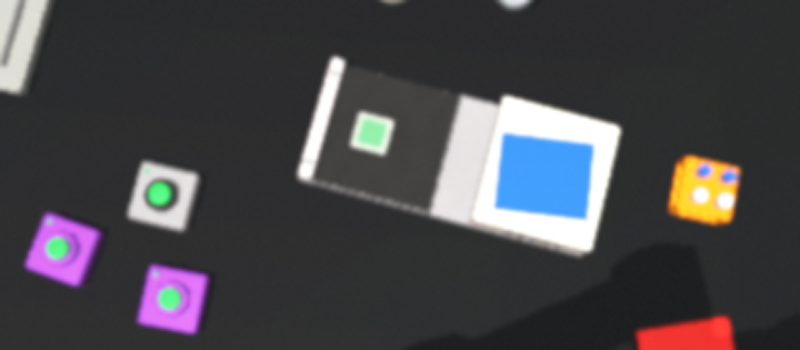

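View pics/side0z.png

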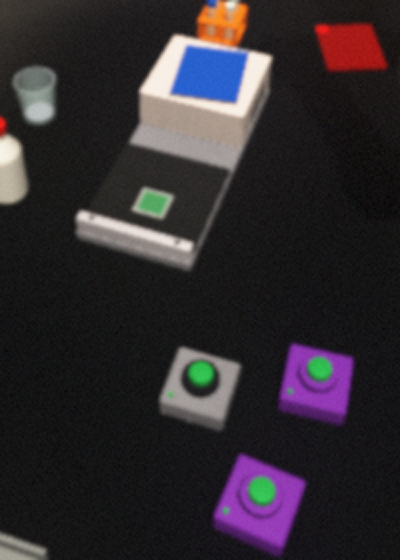

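Run:
```python
from h import *
p=np.load("pics/top0.npz")['p']; 
hsv=cv2.cvtColor(p,cv2.COLOR_RGB2HSV)
m=cv2.inRange(hsv,np.array((0,0,225)),np.array((180,50,255)))|cv2.inRange(hsv,np.array((100,100,60)),np.array((125,255,255)))
n,l,s,c=cv2.connectedComponentsWithStats(m)
for i in range(1,n):
    if s[i][4]>60 and 270<c[i][0]<420 and 160<c[i][1]<260:
        print(c[i],s[i],rect("top",l==i,.08),rect("top",l==i,.042))
pts={'top':[((362,188.4),(80,-30),.08),((408,200.8),(80,-180),.08),((350,238),(-80,-30),.08),((293.5,172.8),(80,201),.042),((279.7,221),(-80,201),.042),((308.4,202.7),(0,122),.024)],
'side':[((318,138.2),(80,-180),.08),((366,147.5),(-80,-180),.08),((300.5,166.5),(80,-30),.08),((269,232),(80,201),.042),((325.5,245),(-80,201),.042),((306,221),(0,122),.024)]}
for n in pts:
  W=np.array([onz(n,[a],z)[0,:2] for a,b,z in pts[n]]);G=np.array([b for a,b,z in pts[n]])/1000
  Wc=W.mean(0);Gc=G.mean(0);H=(G-Gc).T@(W-Wc);U,S,Vt=np.linalg.svd(H);R=Vt.T@U.T
  t=Wc-R@Gc;print(n,t.round(4),np.arctan2(R[1,0],R[0,0]),((G@R.T+t-W)*1000).round(1).tolist())
# depth checks
d=np.load("pics/top0.npz")['d']
for n,(u,v) in [('btn',(223,227)),('box',(233,236)),('rack',(438,232)),('plate',(378,220))]:
    c=robot.camera_info("top");o,dd=ray("top",[(u,v)]);print(n,(o+dd[0]*np.median(d[v-1:v+2,u-1:u+2])).round(4))
# button triangulation
o1,d1=ray("top",[(223.6,227.2)]);o2,d2=ray("side",[(330,306.6)])
A=np.c_[d1[0],-d2[0]];x=np.linalg.lstsq(A,o2-o1,rcond=None)[0];print(o1+d1[0]*x[0],o2+d2[0]*x[1])
o1,d1=ray("top",[(377.3,220.1)]);o2,d2=ray("side",[(334.7,156.6)])
A=np.c_[d1[0],-d2[0]];x=np.linalg.lstsq(A,o2-o1,rcond=None)[0];print(o1+d1[0]*x[0],o2+d2[0]*x[1])
o=robot.observe();print(o['tool_pos'])
```

```text
[288.         197.23684211] [280 174  17  47 228] ((561.715576171875, 150.172607421875), (15.356847763061523, 153.6415557861328), 75.84902954101562) ((569.0040893554688, 152.4407501220703), (15.795525550842285, 158.03054809570312), 75.84901428222656)
[371.09173127 218.01937984] [ 334  189   74   61 3096] ((503.17779541015625, -109.20569610595703), (199.14797973632812, 164.8011474609375), 76.33964538574219) ((508.79400634765625, -114.34707641601562), (204.8368682861328, 169.50900268554688), 76.33960723876953)
[308.59210526 203.01315789] [301 196  16  15  76] ((543.7283935546875, 85.98211669921875), (40.8727912902832, 40.01810073852539), 77.25365447998047) ((550.5030517578125, 86.41658020019531), (42.04039001464844, 41.16123580932617), 77.25371551513672)
top [ 0.523  -0.0349] -0.23578785686701956 [[-0.8, -1.4], [0.0, -1.5], [1.4, -0.2], [-0.8, 3.8], [2.9, 2.5], [-2.7, -3.3]]
side [ 0.5211 -0.0287] -0.23059102347357432 [[2.7, -4.2], [0.1, 1.9], [1.5, -2.1], [2.5, -4.3], [-2.0, 6.0], [-4.8, 2.6]]
btn [0.4644 0.3552 0.049 ]
box [0.4389 0.3261 0.0262]
rack [ 0.4668 -0.3327  0.0397]
plate [ 0.4945 -0.1312  0.0853]
[0.46437784 0.3543175  0.04402382] [0.46370229 0.35439171 0.04396119]
[ 0.49464817 -0.12957943  0.08164423] [ 0.49453975 -0.12957234  0.08162782]
[ 0.19698642 -0.48622468  0.22611591]
```

```bash
cat >> h.py <<'E'
from scipy.spatial.transform import Rotation as Ro
YAW=-0.24; O=np.array([.5235,-.033])
def g2w(gx,gy): c,s=np.cos(YAW),np.sin(YAW); return O+[c*gx-s*gy,s*gx+c*gy]
def w2g(w): d=np.asarray(w)[:2]-O; c,s=np.cos(YAW),np.sin(YAW); return np.array([c*d[0]+s*d[1],-s*d[0]+c*d[1]])
def plan(pw,jaw=YAW):
    o=robot.observe(); R=Ro.from_euler('xyz',o['tool_rot'])
    c,s=np.cos(jaw),np.sin(jaw); T=Ro.from_matrix(np.array([[0,-s,c],[0,c,s],[-1,0,0.]]))
    print('dp mm',(R.inv().apply(np.array(pw)-o['tool_pos'])*1000).round(1),'turn',np.degrees((R.inv()*T).as_rotvec()).round(2))
def st():
    o=robot.observe(); print('t',o['time'],'g',(w2g(o['tool_pos'])*1000).round(1),'z',round(o['tool_pos'][2]*1000,1),'F',o['contact_force'].round(1),'op',o['opening'],'q',o['qpos'].round(2))
E
python3 - <<'E'
from h import *
st();w=g2w(-.003,-.19);print(w)
plan([*w,.2]); plan([*w,.2],YAW+np.pi); print(w2g([.4945,-.1295]), Ro.from_euler('xyz',robot.observe()['tool_rot']).as_matrix().round(3))
E
```

```text
t 0.1 g [-209.4 -517.8] z 226.1 F [-0.1 -0.7 -0.4] op 0.09157405177539112 q [-1.33  0.34  1.52 -0.    1.28 -0.15]
[ 0.47542249 -0.21684111]
dp mm [  26.4  359.2 -145.1] turn [-5.42e+01 -7.00e-02 -5.00e-02]
dp mm [  26.4  359.2 -145.1] turn [ 1.258e+02 -6.000e-02  8.000e-02]
[-0.0052305  -0.10062749] [[-0.     0.927  0.375]
 [ 0.001  0.375 -0.927]
 [-1.     0.    -0.001]]
```

move_arm(deltas=[{"dp":[0,0.036,-0.0145],"turn":[-5.4,0,0]},{"dp":[0,0.072,-0.029],"turn":[-10.8,0,0]},{"dp":[0,0.108,-0.0435],"turn":[-16.3,0,0]},{"dp":[0,0.144,-0.058],"turn":[-21.7,0,0]},{"dp":[0,0.18,-0.0725],"turn":[-27.1,0,0]},{"dp":[0,0.2155,-0.087],"turn":[-32.5,0,0]},{"dp":[0,0.2515,-0.1015],"turn":[-37.9,0,0]},{"dp":[0.01,0.2875,-0.116],"turn":[-43.4,0,0]},{"dp":[0.02,0.3235,-0.1305],"turn":[-48.8,0,0]},{"dp":[0.0265,0.359,-0.145],"turn":[-54.2,0,0]}], hand=0.06)

```text
time: 1.1
tool_pos: [0.476, -0.2159, 0.1993]
tool_rot: [2.881, 1.57, 2.645]
contact_force: [0.2, -1.2, 0.5]
opening: 0.0603
```

Run:
```python
from h import *
st();plan([*g2w(-.003,-.188),.083])
```

```text
t 1.1 g [  -2.6 -189. ] z 199.3 F [ 0.2 -1.2  0.5] op 0.060268091131007714 q [-0.57  0.36  1.57 -0.    1.21 -0.34]
dp mm [116.3   0.9  -0.2] turn [ 0.23 -0.07 -0.02]
```

move_arm(deltas=[{"dp":[0.035,0,0],"turn":[0.2,0,0]},{"dp":[0.07,0,0],"turn":[0.2,0,0]},{"dp":[0.1,0,0],"turn":[0.2,0,0]},{"dp":[0.116,0,0],"turn":[0.2,0,0]},{"dp":[0.116,0,0],"turn":[0.2,0,0]}])

```text
time: 1.6
tool_pos: [0.4738, -0.2164, 0.0816]
tool_rot: [2.821, 1.565, 2.578]
contact_force: [0.3, 0.2, -0.5]
opening: 0.06
```

Run:
```python
from h import *
st();plan([*g2w(-.003,-.188),.083])
p,d=robot.read_camera("side");cv2.imwrite("pics/s1.png",cv2.resize(p[80:260,220:420],None,fx=3,fy=3)[:,:,::-1])
```

```text
t 1.6 g [  -4.7 -189.9] z 81.6 F [ 0.3  0.2 -0.5] op 0.05998692005514705 q [-0.58  0.5   1.72 -0.    0.93 -0.33]
dp mm [-1.4  1.9  1.7] turn [-0.2  -0.32 -0.11]
```

View pics/s1.png

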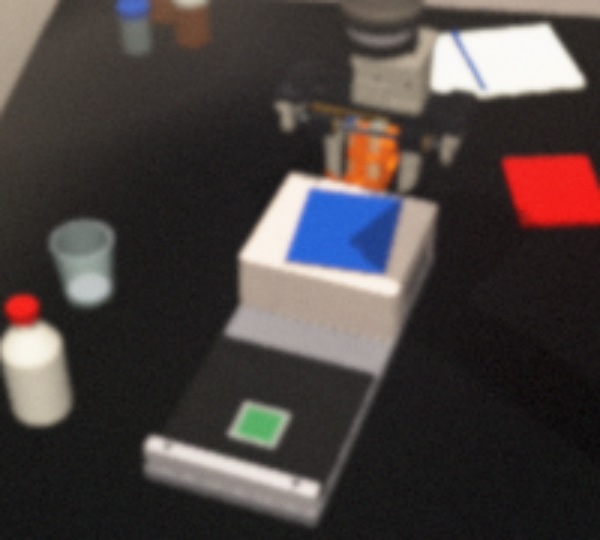

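The fingers stand behind the ledge, either side of (370,170) in the crop, clear of the rack. I'll start the push.

move_arm(deltas=[{"dp":[-0.001,0.007,0.001],"turn":[0,0,0]},{"dp":[-0.001,0.015,0.001],"turn":[0,0,0]},{"dp":[-0.001,0.02,0.001],"turn":[0,0,0]},{"dp":[-0.001,0.025,0.001],"turn":[0,0,0]},{"dp":[-0.001,0.03,0.001],"turn":[0,0,0]},{"dp":[-0.001,0.035,0.001],"turn":[0,0,0]},{"dp":[-0.001,0.04,0.001],"turn":[0,0,0]},{"dp":[-0.001,0.045,0.001],"turn":[0,0,0]},{"dp":[-0.001,0.05,0.001],"turn":[0,0,0]},{"dp":[-0.001,0.055,0.001],"turn":[0,0,0]}])

```text
time: 2.65
tool_pos: [0.4904, -0.1652, 0.0863]
tool_rot: [-0.656, 1.567, -0.899]
contact_force: [0.3, -4.8, 6.3]
opening: 0.0599
```

Run:
```python
from h import *
st()
p,d=robot.read_camera("side");cv2.imwrite("pics/s2.png",cv2.resize(p[80:260,220:420],None,fx=3,fy=3)[:,:,::-1])
for c,s,m in comps(p,(100,150,60),(125,255,255),200):
    r=rect("side",m,.086);print(c,s[4],r,w2g(np.array(r[0])/1000))
```

```text
t 2.65 g [  -0.7 -136.2] z 86.3 F [ 0.3 -4.8  6.3] op 0.059879994947279844 q [-0.47  0.49  1.73 -0.    0.92 -0.23]
[580.95816733  25.31922311] 2008 ((-565.8116455078125, -1280.98095703125), (1320.2005615234375, 308.7579345703125), 55.034034729003906) [-0.76144142 -1.47114353]
[334.13910355 157.38176198] 647 ((494.2215881347656, -126.27113342285156), (109.75172424316406, 92.0693359375), 85.3394775390625) [-0.00626844 -0.09755735]
```

View pics/s2.png

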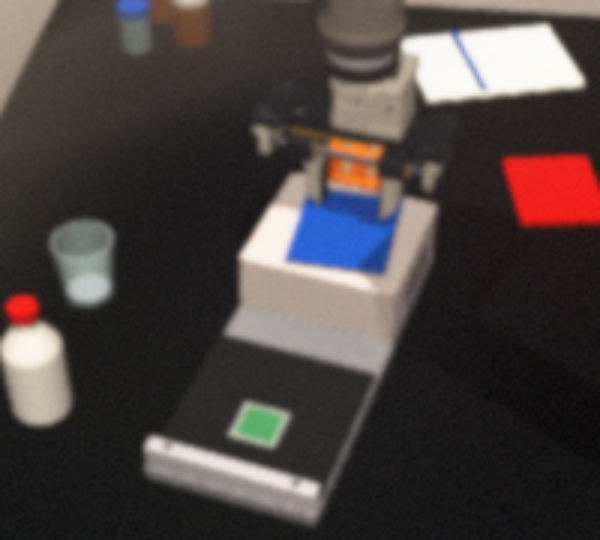

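The fingertips were a little too high and rode up onto the plate at z 86 mm; the plate has barely moved. I'll lift, go back and come in lower.

move_arm(deltas=[{"dp":[-0.02,0,0],"turn":[0,0,0]},{"dp":[-0.02,-0.03,0],"turn":[0,0,0]},{"dp":[-0.02,-0.052,-0.003],"turn":[0,0,0]},{"dp":[-0.01,-0.052,-0.003],"turn":[0,0,0]},{"dp":[0.002,-0.052,-0.003],"turn":[0,0,0]},{"dp":[0.002,-0.052,-0.003],"turn":[0,0,0]},{"dp":[0.002,-0.052,-0.003],"turn":[0,0,0]}])

```text
time: 3.4
tool_pos: [0.474, -0.2129, 0.0825]
tool_rot: [2.73, 1.569, 2.488]
contact_force: [-0.4, 0.0, -1.3]
opening: 0.0599
```

Run:
```python
from h import *
st();plan([*g2w(-.003,-.188),.0815])
```

```text
t 3.4 g [  -5.3 -186.5] z 82.5 F [-0.4  0.  -1.3] op 0.05992992282294859 q [-0.57  0.5   1.73  0.    0.92 -0.33]
dp mm [ 1.  -1.5  2.3] turn [-0.15 -0.1  -0.04]
```

move_arm(deltas=[{"dp":[0.0013,0,0.002],"turn":[0,0,0]},{"dp":[0.0013,0.004,0.002],"turn":[0,0,0]},{"dp":[0.0013,0.008,0.002],"turn":[0,0,0]},{"dp":[0.0013,0.011,0.002],"turn":[0,0,0]},{"dp":[0.0013,0.014,0.002],"turn":[0,0,0]},{"dp":[0.0013,0.017,0.002],"turn":[0,0,0]},{"dp":[0.0013,0.02,0.002],"turn":[0,0,0]},{"dp":[0.0013,0.023,0.002],"turn":[0,0,0]},{"dp":[0.0013,0.026,0.002],"turn":[0,0,0]},{"dp":[0.0013,0.029,0.002],"turn":[0,0,0]}])

```text
time: 4.4
tool_pos: [0.4832, -0.1863, 0.082]
tool_rot: [-1.29, 1.571, -1.534]
contact_force: [-1.9, -1.5, 0.6]
opening: 0.0599
```

Run:
```python
from h import *
st()
p,d=robot.read_camera("side");cv2.imwrite("pics/s3.png",cv2.resize(p[80:260,220:420],None,fx=3,fy=3)[:,:,::-1])
for c,s,m in comps(p,(100,150,60),(125,255,255),200)[1:]:
    r=rect("side",m,.086);print(c,s[4],r,w2g(np.array(r[0])/1000))
```

```text
t 4.4 g [  -2.7 -158.5] z 82.0 F [-1.9 -1.5  0.6] op 0.05993495994350007 q [-0.52  0.49  1.73 -0.    0.91 -0.27]
[331.45283019 158.97843666] 742 ((502.86566162109375, -114.36385345458984), (114.18496704101562, 91.03702545166016), 79.80310821533203) [-0.00070251 -0.08393664]
```

View pics/s3.png

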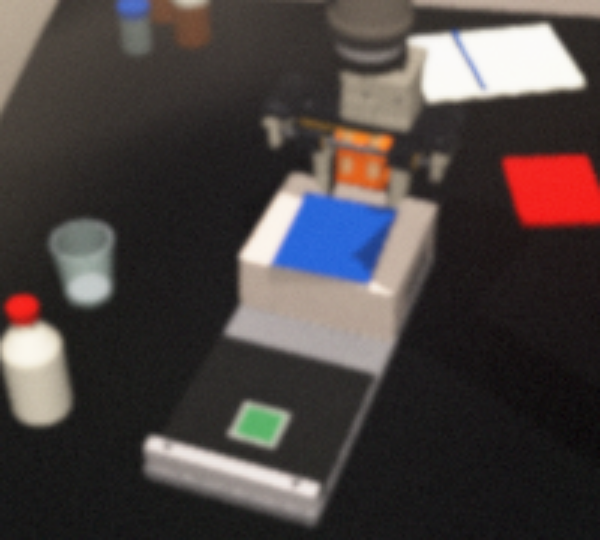

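The plate is now moving and squaring up (its blue face is around (335,235) in the crop). I'll keep pushing.

move_arm(deltas=[{"dp":[0.0003,0.004,0],"turn":[0,0,0]},{"dp":[0.0003,0.008,0],"turn":[0,0,0]},{"dp":[0.0003,0.012,0],"turn":[0,0,0]},{"dp":[0.0003,0.016,0],"turn":[0,0,0]},{"dp":[0.0003,0.02,0],"turn":[0,0,0]},{"dp":[0.0003,0.024,0],"turn":[0,0,0]},{"dp":[0.0003,0.028,0],"turn":[0,0,0]},{"dp":[0.0003,0.032,0],"turn":[0,0,0]},{"dp":[0.0003,0.036,0],"turn":[0,0,0]},{"dp":[0.0003,0.04,0],"turn":[0,0,0]}])

```text
time: 5.45
tool_pos: [0.4928, -0.1473, 0.0816]
tool_rot: [-1.412, 1.571, -1.655]
contact_force: [-0.7, -1.6, 0.4]
opening: 0.06
```

Run:
```python
from h import *
st()
p,d=robot.read_camera("side");cv2.imwrite("pics/s4.png",cv2.resize(p[80:260,220:420],None,fx=3,fy=3)[:,:,::-1])
for c,s,m in comps(p,(100,150,60),(125,255,255),200)[1:]:
    r=rect("side",m,.086);print(c,s[4],r,w2g(np.array(r[0])/1000))
```

```text
t 5.45 g [  -2.6 -118.3] z 81.6 F [-0.7 -1.6  0.4] op 0.06004547044794625 q [-0.44  0.49  1.74 -0.    0.91 -0.2 ]
[326.03473945 166.48511166] 806 ((514.999267578125, -79.42334747314453), (117.08708190917969, 94.21568298339844), 75.00244903564453) [ 0.00277787 -0.04711341]
```

View pics/s4.png

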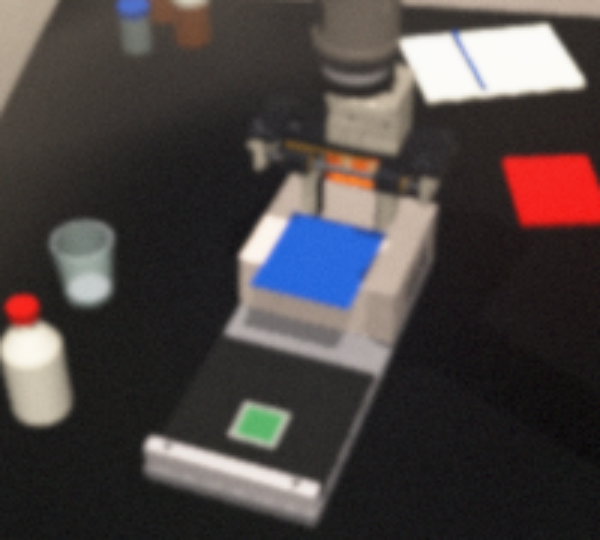

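move_arm(deltas=[{"dp":[0.0,0.003,0],"turn":[0,0,0]},{"dp":[0.0,0.006,0],"turn":[0,0,0]},{"dp":[0.0,0.009,0],"turn":[0,0,0]},{"dp":[0.0,0.011,0],"turn":[0,0,0]},{"dp":[0.0,0.013,0],"turn":[0,0,0]},{"dp":[0.0,0.015,0],"turn":[0,0,0]},{"dp":[0.0,0.016,0],"turn":[0,0,0]},{"dp":[0.0,0.017,0],"turn":[0,0,0]},{"dp":[0.0,0.018,0],"turn":[0,0,0]},{"dp":[0.0,0.019,0],"turn":[0,0,0]}])

```text
time: 6.5
tool_pos: [0.4973, -0.1291, 0.0816]
tool_rot: [-1.982, 1.571, -2.225]
contact_force: [-0.8, -1.6, 0.1]
opening: 0.0599
```

Run:
```python
from h import *
st()
p,d=robot.read_camera("side");cv2.imwrite("pics/s5.png",cv2.resize(p[80:260,220:420],None,fx=3,fy=3)[:,:,::-1])
for c,s,m in comps(p,(100,150,60),(125,255,255),200)[1:]:
    r=rect("side",m,.086);print(c,s[4],r,w2g(np.array(r[0])/1000))
```

```text
t 6.5 g [ -2.6 -99.6] z 81.6 F [-0.8 -1.6  0.1] op 0.05992012644464419 q [-0.4   0.49  1.75 -0.    0.91 -0.16]
[323.76666667 170.49642857] 840 ((520.529052734375, -61.266151428222656), (115.57572174072266, 94.20623016357422), 76.2453384399414) [ 0.00383314 -0.02816219]
```

View pics/s5.png

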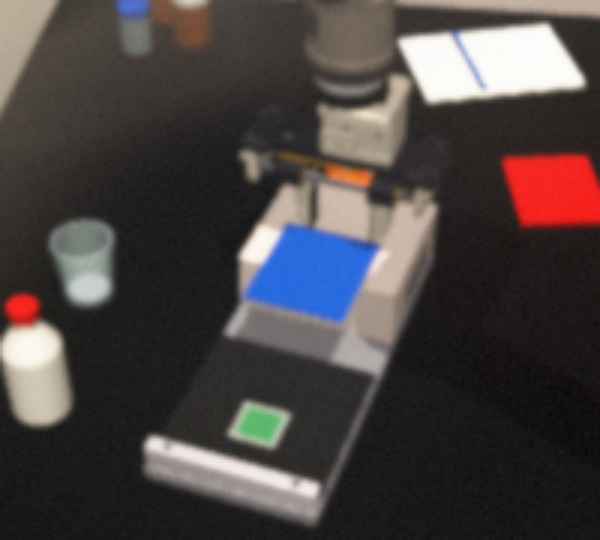

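move_arm(deltas=[{"dp":[0.0,0.001,0],"turn":[0,0,0]},{"dp":[0.0,0.002,0],"turn":[0,0,0]},{"dp":[0.0,0.003,0],"turn":[0,0,0]},{"dp":[0.0,0.004,0],"turn":[0,0,0]},{"dp":[0.0,0.005,0],"turn":[0,0,0]},{"dp":[0.0,0.006,0],"turn":[0,0,0]},{"dp":[0.0,0.006,0],"turn":[0,0,0]},{"dp":[0.0,0.006,0],"turn":[0,0,0]},{"dp":[0.0,0.006,0],"turn":[0,0,0]}])

```text
time: 7.45
tool_pos: [0.4987, -0.1232, 0.0815]
tool_rot: [2.456, 1.571, 2.213]
contact_force: [0.2, -0.3, -0.6]
opening: 0.0599
```

Run:
```python
from h import *
st()
p,d=robot.read_camera("side");cv2.imwrite("pics/s6.png",cv2.resize(p[80:260,220:420],None,fx=3,fy=3)[:,:,::-1])
```

```text
t 7.45 g [ -2.6 -93.5] z 81.5 F [ 0.2 -0.3 -0.6] op 0.05990538678677432 q [-0.39  0.49  1.75  0.    0.91 -0.15]
```

View pics/s6.png

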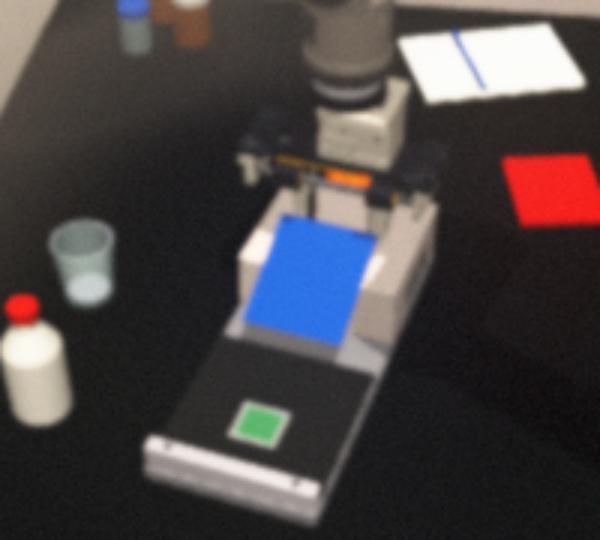

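It is tipping: the blue face is tilted, its lower edge near (293,338). I'll hold still and look again.

move_arm(deltas=[{"dp":[0,0,0],"turn":[0,0,0]},{"dp":[0,0,0],"turn":[0,0,0]},{"dp":[0,0,0],"turn":[0,0,0]}])

```text
time: 7.8
tool_pos: [0.4988, -0.1233, 0.0816]
tool_rot: [-1.179, 1.571, -1.423]
contact_force: [0.5, -0.4, 0.2]
opening: 0.0598
```

Run:
```python
from h import *
st()
p,d=robot.read_camera("side");cv2.imwrite("pics/s7.png",cv2.resize(p[80:260,220:420],None,fx=3,fy=3)[:,:,::-1])
np.savez("pics/s7.npz",p=p,d=d)
c=robot.camera_info("side")
for cc,s,m in comps(p,(100,150,60),(125,255,255),200)[1:]:
    v,u=np.nonzero(m&(d>0)); o,dd=ray("side",np.c_[u,v]); X=o+dd*d[v,u][:,None]
    G=np.array([w2g(x) for x in X]); A=np.c_[G[:,1],np.ones(len(G))]
    print(cc,s,np.polyfit(G[:,1],X[:,2],1),np.percentile(G[:,1],[1,99]),np.percentile(X[:,2],[1,99]),G[:,0].min(),G[:,0].max())
```

```text
t 7.8 g [ -2.5 -93.6] z 81.6 F [ 0.5 -0.4  0.2] op 0.059750969167360266 q [-0.39  0.49  1.75 -0.    0.91 -0.15]
[322.90870668 175.20540997] [ 305  154   37   44 1183] [-2.06090044  0.03631756] [-0.04264785  0.00687144] [0.02091145 0.12292863] -0.04382305536705576 0.05118790542305814
```

View pics/s7.png

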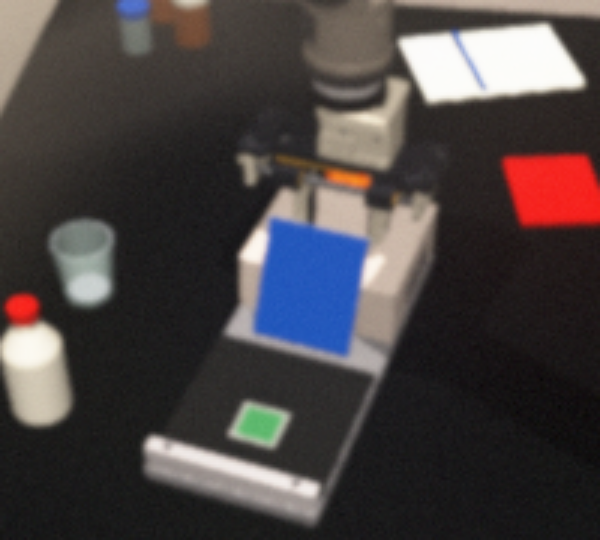

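It leans at about 64° in the groove with its top at z ≈ 0.123. Now I'll raise the fingers and push from behind near the top.

move_arm(deltas=[{"dp":[-0.02,0,0.002],"turn":[0,0,0]},{"dp":[-0.02,0.01,0.002],"turn":[0,0,0]},{"dp":[-0.02,0.025,0.002],"turn":[0,0,0]},{"dp":[-0.02,0.033,0.002],"turn":[0,0,0]},{"dp":[-0.02,0.04,0.002],"turn":[0,0,0]},{"dp":[-0.02,0.047,0.002],"turn":[0,0,0]},{"dp":[-0.02,0.054,0.002],"turn":[0,0,0]},{"dp":[-0.02,0.061,0.002],"turn":[0,0,0]},{"dp":[-0.02,0.068,0.002],"turn":[0,0,0]},{"dp":[-0.02,0.075,0.002],"turn":[0,0,0]}])

```text
time: 8.85
tool_pos: [0.519, -0.0505, 0.1016]
tool_rot: [-1.231, 1.571, -1.475]
contact_force: [0.0, 0.5, -0.3]
opening: 0.0601
```

Run:
```python
from h import *
st()
p,d=robot.read_camera("side");cv2.imwrite("pics/s8.png",cv2.resize(p[80:260,220:420],None,fx=3,fy=3)[:,:,::-1])
```

```text
t 8.85 g [ -0.2 -18.1] z 101.6 F [ 0.   0.5 -0.3] op 0.06011225809141679 q [-0.24  0.47  1.7  -0.    0.97 -0.  ]
```

View pics/s8.png

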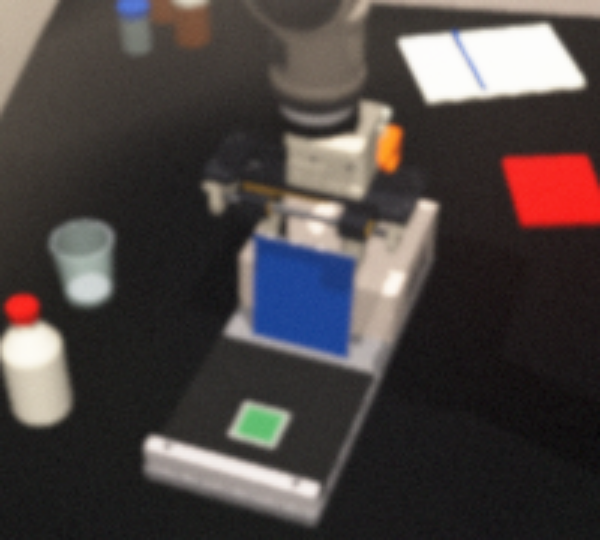

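move_arm(deltas=[{"dp":[0,0.005,0],"turn":[0,0,0]},{"dp":[0,0.01,0],"turn":[0,0,0]},{"dp":[0,0.015,0],"turn":[0,0,0]},{"dp":[0,0.02,0],"turn":[0,0,0]},{"dp":[0,0.025,0],"turn":[0,0,0]},{"dp":[0,0.03,0],"turn":[0,0,0]},{"dp":[0,0.034,0],"turn":[0,0,0]},{"dp":[0,0.037,0],"turn":[0,0,0]}])

```text
time: 9.7
tool_pos: [0.5279, -0.0147, 0.1016]
tool_rot: [-0.733, 1.571, -0.976]
contact_force: [-0.5, 0.5, -0.4]
opening: 0.0601
```

Run:
```python
from h import *
st()
p,d=robot.read_camera("side");cv2.imwrite("pics/s9.png",cv2.resize(p[80:260,220:420],None,fx=3,fy=3)[:,:,::-1])
```

```text
t 9.7 g [-0.1 18.8] z 101.6 F [-0.5  0.5 -0.4] op 0.06011573043779855 q [-0.17  0.48  1.69 -0.    0.97  0.07]
```

View pics/s9.png

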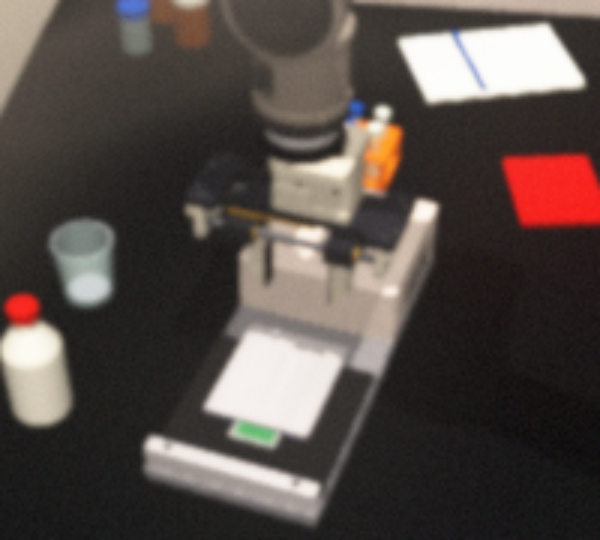

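It toppled over, bare side up, on the bed: corners in the crop at about (205,410), (308,437) and (342,355), short of the stop. I'll measure its rear edge.

Run:
```python
from h import *
for P in [(205,410),(308,437),(342,352),(245,328)]:
    w=onz("side",[(220+P[0]/3,80+P[1]/3)],.030)[0]; print((w2g(w)*1000).round(1))
p,d=robot.read_camera("top");cv2.imwrite("pics/t9.png",cv2.resize(p[150:270,250:420],None,fx=4,fy=4)[:,:,::-1])
st()
```

```text
[ 50.1 131.2]
[-49.6 129.4]
[-43.7  15.5]
[56.3 16.8]
t 9.8 g [-0.1 18.7] z 101.6 F [-1.3 -1.1  0.1] op 0.05990314745671576 q [-0.17  0.48  1.69 -0.    0.97  0.07]
```

View pics/t9.png

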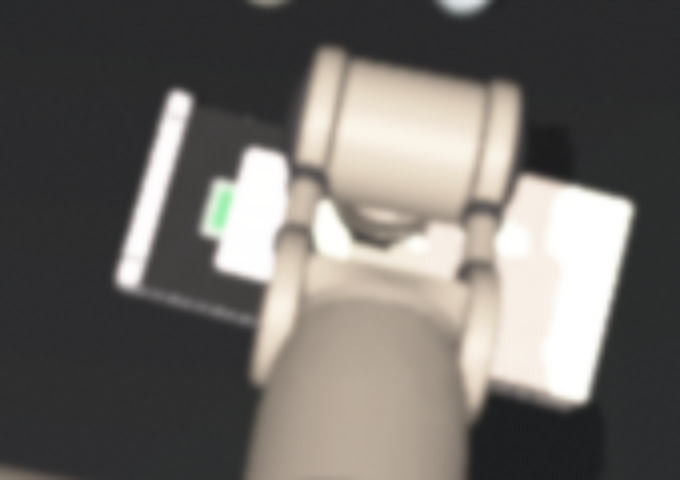

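move_arm(deltas=[{"dp":[0,-0.015,0.002],"turn":[0,0,0]},{"dp":[0,-0.0305,0.002],"turn":[0,0,0]},{"dp":[0,-0.0305,0.002],"turn":[0,0,0]},{"dp":[0.02,-0.0305,0.002],"turn":[0,0,0]},{"dp":[0.04,-0.0305,0.002],"turn":[0,0,0]},{"dp":[0.055,-0.0305,0.002],"turn":[0,0,0]},{"dp":[0.065,-0.0305,0.002],"turn":[0,0,0]},{"dp":[0.072,-0.0305,0.002],"turn":[0,0,0]},{"dp":[0.077,-0.0305,0.002],"turn":[0,0,0]},{"dp":[0.079,-0.0305,0.002],"turn":[0,0,0]}])

```text
time: 10.8
tool_pos: [0.5224, -0.0453, 0.0225]
tool_rot: [-0.691, 1.571, -0.935]
contact_force: [-0.6, -0.1, 0.2]
opening: 0.0603
```

Run:
```python
from h import *
st()
p,d=robot.read_camera("side");cv2.imwrite("pics/s10.png",cv2.resize(p[80:260,220:420],None,fx=3,fy=3)[:,:,::-1])
```

```text
t 10.8 g [  1.9 -12.2] z 22.5 F [-0.6 -0.1  0.2] op 0.06030105689169363 q [-0.23  0.59  1.76 -0.    0.78  0.01]
```

View pics/s10.png

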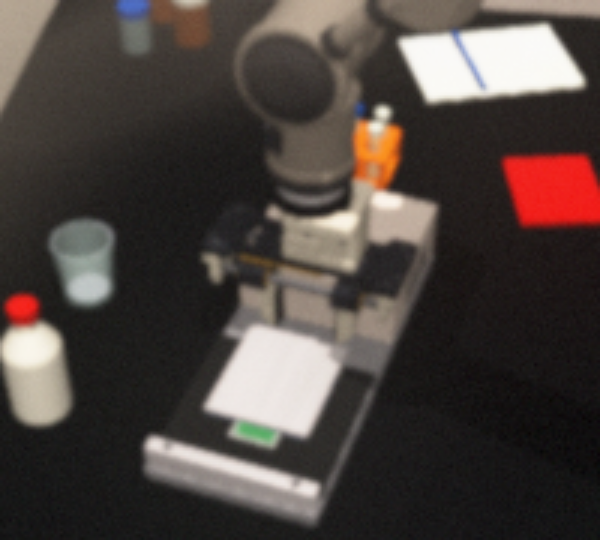

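move_arm(deltas=[{"dp":[-0.0031,0.004,0],"turn":[0,0,0]},{"dp":[-0.0031,0.009,0],"turn":[0,0,0]},{"dp":[-0.0031,0.014,0],"turn":[0,0,0]},{"dp":[-0.0031,0.019,0],"turn":[0,0,0]},{"dp":[-0.0031,0.024,0],"turn":[0,0,0]},{"dp":[-0.0031,0.029,0],"turn":[0,0,0]},{"dp":[-0.0031,0.034,0],"turn":[0,0,0]},{"dp":[-0.0031,0.039,0],"turn":[0,0,0]},{"dp":[-0.0031,0.044,0],"turn":[0,0,0]},{"dp":[-0.0031,0.048,0],"turn":[0,0,0]}])

```text
time: 11.85
tool_pos: [0.534, 0.0018, 0.0257]
tool_rot: [-1.679, 1.571, -1.922]
contact_force: [-0.7, -2.6, 3.0]
opening: 0.0603
```

Run:
```python
from h import *
st()
p,d=robot.read_camera("side");cv2.imwrite("pics/s11.png",cv2.resize(p[80:260,220:420],None,fx=3,fy=3)[:,:,::-1])
```

```text
t 11.85 g [ 1.9 36.3] z 25.7 F [-0.7 -2.6  3. ] op 0.060290789420646564 q [-0.14  0.6   1.73 -0.    0.81  0.1 ]
```

View pics/s11.png

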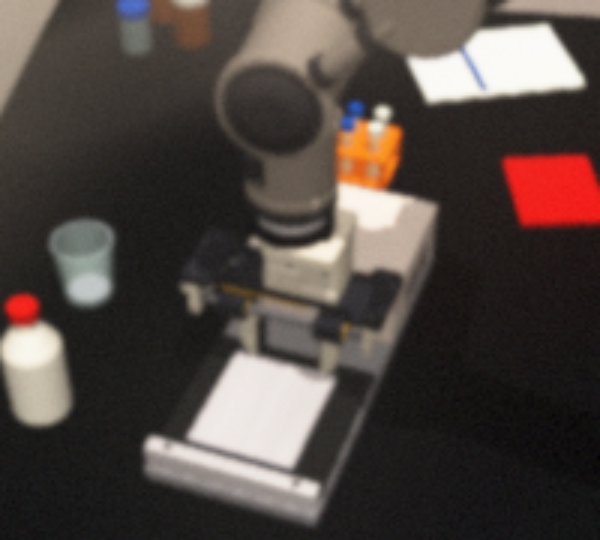

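move_arm(deltas=[{"dp":[-0.0003,0.004,0],"turn":[0,0,0]},{"dp":[-0.0003,0.007,0],"turn":[0,0,0]},{"dp":[-0.0003,0.009,0],"turn":[0,0,0]},{"dp":[-0.0003,0.011,0],"turn":[0,0,0]},{"dp":[-0.0003,0.012,0],"turn":[0,0,0]},{"dp":[-0.0003,0.013,0],"turn":[0,0,0]}])

```text
time: 12.5
tool_pos: [0.537, 0.0141, 0.0259]
tool_rot: [-2.473, 1.571, -2.717]
contact_force: [-0.1, -0.3, -0.3]
opening: 0.0599
```

Run:
```python
from h import *
st()
p,d=robot.read_camera("side");cv2.imwrite("pics/s12.png",cv2.resize(p[150:260,250:360],None,fx=5,fy=5)[:,:,::-1])
```

```text
t 12.5 g [ 1.9 48.9] z 25.9 F [-0.1 -0.3 -0.3] op 0.059863804182729845 q [-0.12  0.61  1.72 -0.    0.81  0.13]
```

View pics/s12.png

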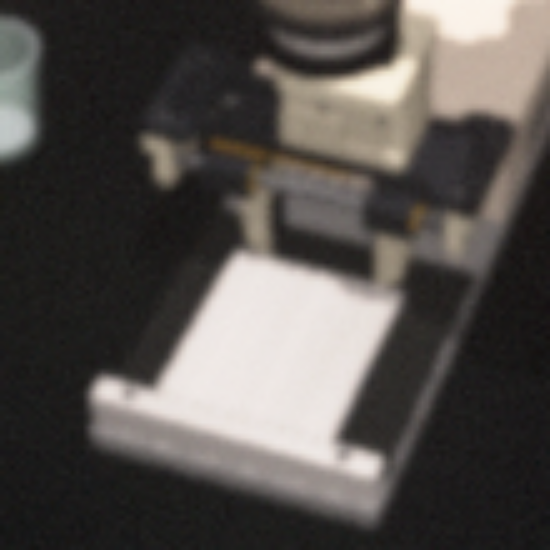

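move_arm(deltas=[{"dp":[0,0.001,0],"turn":[0,0,0]},{"dp":[0,0.002,0],"turn":[0,0,0]},{"dp":[0,0.003,0],"turn":[0,0,0]},{"dp":[0,0.003,0],"turn":[0,0,0]}])

```text
time: 12.95
tool_pos: [0.5379, 0.017, 0.026]
tool_rot: [0.044, 1.571, -0.199]
contact_force: [-0.4, -0.5, -0.4]
opening: 0.0601
```

move_arm(deltas=[{"dp":[0,0.001,0],"turn":[0,0,0]},{"dp":[0,0.0015,0],"turn":[0,0,0]},{"dp":[0,0.002,0],"turn":[0,0,0]}])

```text
time: 13.25
tool_pos: [0.5383, 0.0188, 0.026]
tool_rot: [-1.096, 1.57, -1.339]
contact_force: [-0.4, -2.1, -0.1]
opening: 0.0601
```

Run:
```python
from h import *
st()
p,d=robot.read_camera("side");cv2.imwrite("pics/s13.png",cv2.resize(p[150:260,250:360],None,fx=5,fy=5)[:,:,::-1])
```

```text
t 13.25 g [ 2.1 53.8] z 26.0 F [-0.4 -2.1 -0.1] op 0.06011417650505152 q [-0.11  0.61  1.72 -0.    0.81  0.14]
```

View pics/s13.png

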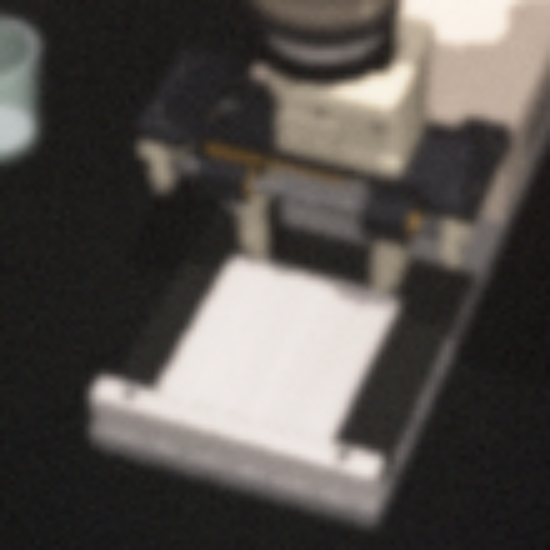

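move_arm(deltas=[{"dp":[0,0.001,0],"turn":[0,0,0]},{"dp":[0,0.002,0],"turn":[0,0,0]},{"dp":[0,0.002,0],"turn":[0,0,0]}])

```text
time: 13.6
tool_pos: [0.5385, 0.0191, 0.026]
tool_rot: [-1.554, 1.568, -1.796]
contact_force: [-2.4, -9.4, 0.5]
opening: 0.0599
```

The force rises to 9.7 N and movement has stopped, so it is against the stop. One more nudge to square it, then I'll retreat and lift.

move_arm(deltas=[{"dp":[0,0.001,0],"turn":[0,0,0]},{"dp":[0,0.001,0],"turn":[0,0,0]}])

```text
time: 13.8
tool_pos: [0.5386, 0.0192, 0.026]
tool_rot: [-1.606, 1.567, -1.848]
contact_force: [-2.6, -14.6, 0.1]
opening: 0.0598
```

Run:
```python
from h import *
st();print(robot.observe()['torque'])
```

```text
t 13.8 g [ 2.3 54.3] z 26.0 F [ -2.6 -14.6   0.1] op 0.05981883186519194 q [-0.1   0.61  1.72 -0.01  0.82  0.14]
[-2.52794067  0.43977765  0.07478445]
```

move_arm(deltas=[{"dp":[0,-0.004,0],"turn":[0,0,0]},{"dp":[0,-0.012,0],"turn":[0,0,0]},{"dp":[-0.03,-0.015,0],"turn":[0,0,0]},{"dp":[-0.075,-0.015,0],"turn":[0,0,0]},{"dp":[-0.12,-0.015,0],"turn":[0,0,0]}], hand=0)

```text
time: 14.3
tool_pos: [0.5347, 0.0072, 0.1469]
tool_rot: [2.974, 1.569, 2.731]
contact_force: [0.3, 0.3, 0.5]
opening: 0.0246
```

Run:
```python
from h import *
st()
plan([.464,.3545,.12])
p,d=robot.read_camera("side");cv2.imwrite("pics/s14.png",cv2.resize(p[150:260,250:360],None,fx=5,fy=5)[:,:,::-1])
```

```text
t 14.3 g [ 1.3 41.7] z 146.9 F [0.3 0.3 0.5] op 0.024587792018656348 q [-0.13  0.44  1.61  0.    1.09  0.11]
dp mm [  27.3  319.9 -152.4] turn [-0.22 -0.1  -0.02]
```

View pics/s14.png

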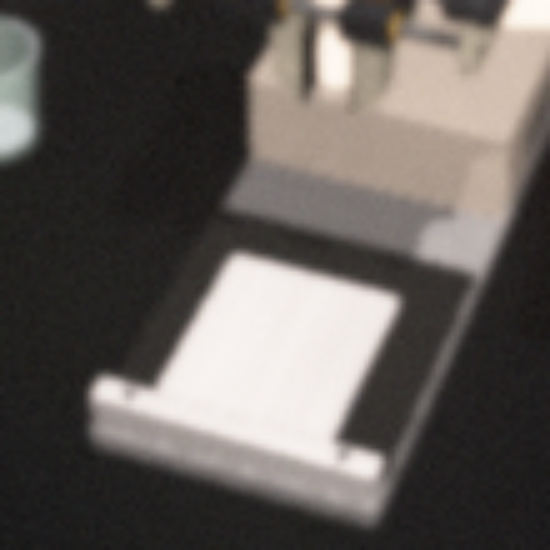

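The plate lies flush along the stop, rear edge from (230,252) to (402,292), with the window covered. Now to above the button.

move_arm(deltas=[{"dp":[-0.005,0.04,-0.019],"turn":[0,0,0]},{"dp":[-0.005,0.08,-0.038],"turn":[0,0,0]},{"dp":[-0.005,0.12,-0.057],"turn":[0,0,0]},{"dp":[-0.005,0.16,-0.076],"turn":[0,0,0]},{"dp":[0,0.2,-0.095],"turn":[0,0,0]},{"dp":[0,0.24,-0.114],"turn":[0,0,0]},{"dp":[0.01,0.28,-0.133],"turn":[0,0,0]},{"dp":[0.027,0.32,-0.1525],"turn":[0,0,0]},{"dp":[0.047,0.32,-0.1525],"turn":[0,0,0]},{"dp":[0.047,0.32,-0.1525],"turn":[0,0,0]}])

```text
time: 15.35
tool_pos: [0.4621, 0.3548, 0.096]
tool_rot: [-2.411, 1.565, -2.652]
contact_force: [-1.0, -0.4, -0.3]
opening: 0.0007
```

Run:
```python
from h import *
st();plan([.464,.3545,.046])
for n in("side","top"):
    p,d=robot.read_camera(n)
    a=p[200:400,250:450] if n=="side" else p[130:290,170:430]
    cv2.imwrite(f"pics/{n}15.png",cv2.resize(a,None,fx=3,fy=3)[:,:,::-1])
    np.savez(f"pics/{n}15.npz",p=p,d=d)
```

```text
t 15.35 g [-151.8  362.1] z 96.0 F [-1.  -0.4 -0.3] op 0.0007024929521784839 q [0.52 0.58 1.53 0.   1.04 0.76]
dp mm [50.   0.4  2.1] turn [-0.05 -0.24  0.22]
```

View pics/side15.png

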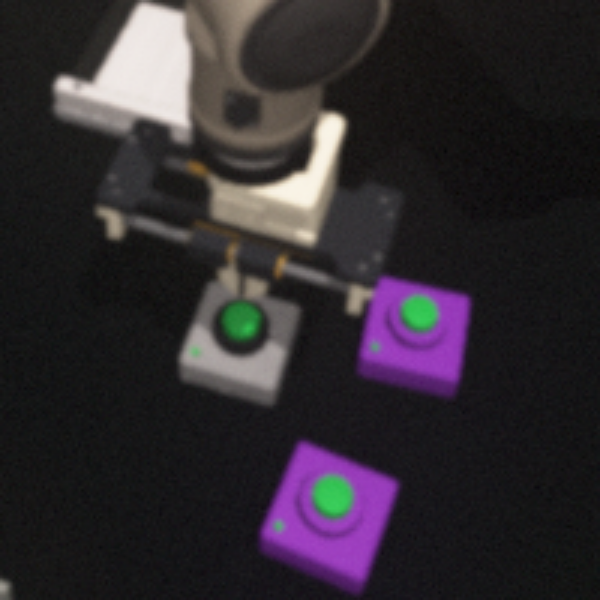

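View pics/top15.png

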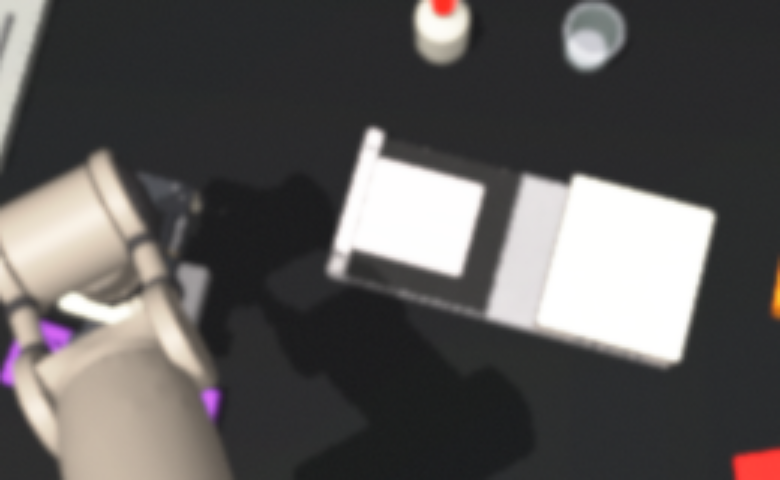

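The plate is square against the stop in both views, and the closed fingers are over the green button at (240,322). I'll press it.

move_arm(deltas=[{"dp":[0.015,0,0.002],"turn":[0,0,0]},{"dp":[0.03,0,0.002],"turn":[0,0,0]},{"dp":[0.04,0,0.002],"turn":[0,0,0]},{"dp":[0.044,0,0.002],"turn":[0,0,0]},{"dp":[0.046,0,0.002],"turn":[0,0,0]},{"dp":[0.048,0,0.002],"turn":[0,0,0]},{"dp":[0.05,0,0.002],"turn":[0,0,0]}])

```text
time: 16.15
tool_pos: [0.467, 0.354, 0.0497]
tool_rot: [0.417, 1.569, 0.173]
contact_force: [-0.1, -1.2, 2.5]
opening: 0.0001
```

Run:
```python
from h import *
st();print(robot.observe()['tool_pos'])
p,d=robot.read_camera("side");cv2.imwrite("pics/s16.png",cv2.resize(p[260:360,290:390],None,fx=5,fy=5)[:,:,::-1])
```

```text
t 16.15 g [-146.8  362.5] z 49.7 F [-0.1 -1.2  2.5] op 0.00012652624103505402 q [ 0.52  0.64  1.56 -0.    0.94  0.76]
[0.4670407  0.354027   0.04968623]
```

View pics/s16.png

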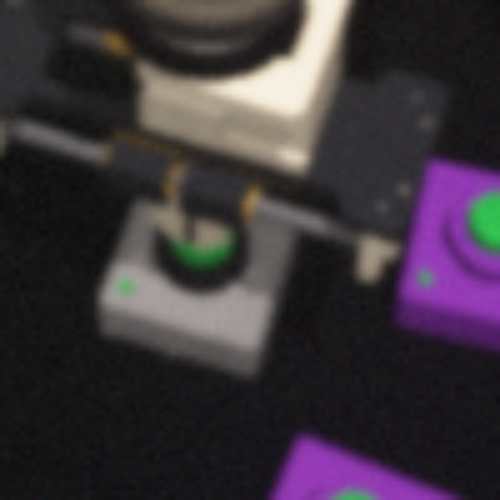

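move_arm(deltas=[{"dp":[0.0015,0,-0.001],"turn":[0,0,0]},{"dp":[0.003,0,-0.001],"turn":[0,0,0]},{"dp":[0.0045,0,-0.001],"turn":[0,0,0]}])

```text
time: 16.5
tool_pos: [0.4664, 0.3546, 0.0459]
tool_rot: [0.585, 1.568, 0.342]
contact_force: [-1.6, -4.8, 21.3]
opening: 0.0004
```

Run:
```python
from h import *
st();print(robot.observe()['tool_pos'])
p,d=robot.read_camera("side");cv2.imwrite("pics/s17.png",cv2.resize(p[260:360,290:390],None,fx=5,fy=5)[:,:,::-1])
a=np.load("pics/side15.npz")
for v,u in [(306,330),(308,330),(304,330),(320,326)]:
    o,dd=ray("side",[(u,v)]);print((o+dd[0]*a['d'][v,u]).round(4))
```

```text
t 16.5 g [-147.6  362.9] z 45.9 F [-1.6 -4.8 21.3] op 0.0003788569126692541 q [ 0.52  0.64  1.57 -0.    0.93  0.76]
[0.46644652 0.35460236 0.04594183]
[0.4636 0.3577 0.0521]
[0.4632 0.3617 0.0506]
[0.464  0.3536 0.0538]
[0.47   0.3781 0.0255]
```

View pics/s17.png

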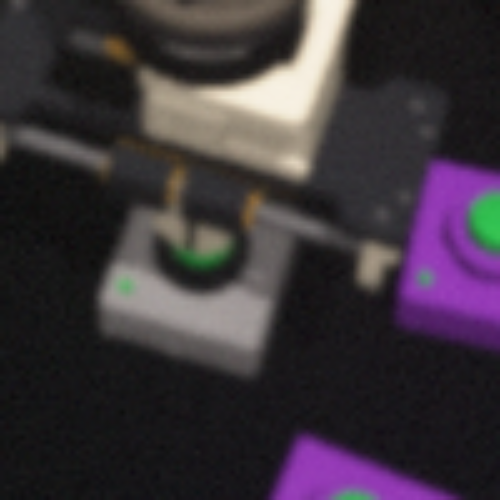

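The green cap has sunk into its collar at (205,255): the top went from about 0.052 m down to 0.046 m, a full 6 mm, with 21 N on the stop. I'll release and move clear.

move_arm(deltas=[{"dp":[-0.01,0,0],"turn":[0,0,0]},{"dp":[-0.04,0,0],"turn":[0,0,0]},{"dp":[-0.08,0,0],"turn":[0,0,0]},{"dp":[-0.12,0,0],"turn":[0,0,0]},{"dp":[-0.15,0.02,-0.04],"turn":[0,0,0]},{"dp":[-0.15,0.04,-0.08],"turn":[0,0,0]},{"dp":[-0.15,0.04,-0.08],"turn":[0,0,0]},{"dp":[-0.15,0.04,-0.08],"turn":[0,0,0]}])

```text
time: 17.35
tool_pos: [0.3961, 0.413, 0.1942]
tool_rot: [-2.308, 1.57, -2.549]
contact_force: [-0.9, 0.1, -0.4]
opening: 0.0005
```

Run:
```python
from h import *
st()
for n in("side","top"):
    p,d=robot.read_camera(n)
    cv2.imwrite(f"pics/{n}18.png",p[:,:,::-1])
    if n=="top": cv2.imwrite(f"pics/t18z.png",cv2.resize(p[160:260,250:350],None,fx=5,fy=5)[:,:,::-1])
    hsv=cv2.cvtColor(p,cv2.COLOR_RGB2HSV)
    m=cv2.inRange(hsv,np.array((0,0,175 if n=="side" else 225)),np.array((180,60,255)))
    nn,l,s,c=cv2.connectedComponentsWithStats(m)
    for i in range(1,nn):
        w=w2g(onz(n,[c[i]],.03)[0])
        if s[i][4]>60 and abs(w[0])<.08 and 0<w[1]<.22: r=rect(n,l==i,.03);print(n,s[i],w,r,w2g(np.array(r[0])/1000))
    for nm,lo,hi in[("green",(50,60,50),(85,255,255)),("orange",(8,150,120),(20,255,255)),("red",(0,180,100),(5,255,255))]:
        print(nm,[(c.round(1).tolist(),int(s[4])) for c,s,mm in comps(p,lo,hi)])
```

```text
t 17.35 g [-229.8  402.9] z 194.2 F [-0.9  0.1 -0.4] op 0.00047807342852652544 q [0.67 0.46 1.44 0.   1.25 0.91]
side [ 269  202   60   42 1316] [0.00434341 0.13470588] ((565.7759399414062, 89.1948013305664), (127.04994201660156, 141.51585388183594), 75.96029663085938) [0.0120182  0.12874155]
green [([389.4, 304.0], 111), ([330.0, 306.4], 150), ([360.4, 365.2], 151)]
orange [([335.1, 130.4], 176)]
red [([412.5, 137.0], 146), ([227.0, 182.4], 96)]
top [ 280  174   51   47 1361] [0.00328606 0.13512304] ((556.6331787109375, 94.41712951660156), (136.09844970703125, 158.5086212158203), 76.39257049560547) [0.00189613 0.13164094]
green [([223.5, 227.3], 92), ([227.4, 269.0], 58), ([468.7, 393.2], 88)]
orange [([338.7, 92.3], 1613), ([157.8, 135.8], 73), ([438.5, 225.7], 179)]
red [([317.5, 129.0], 51), ([435.1, 295.1], 1263)]
```

View pics/side18.png

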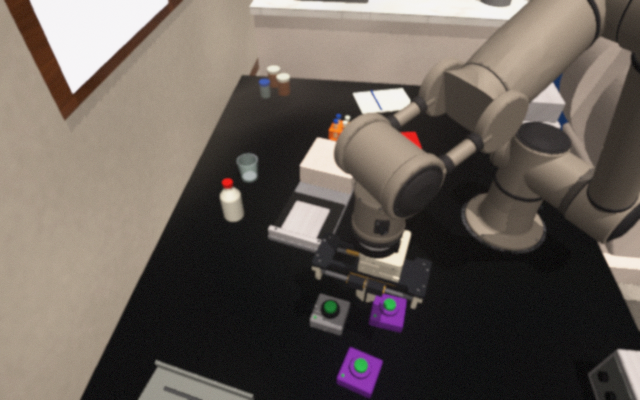

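View pics/t18z.png

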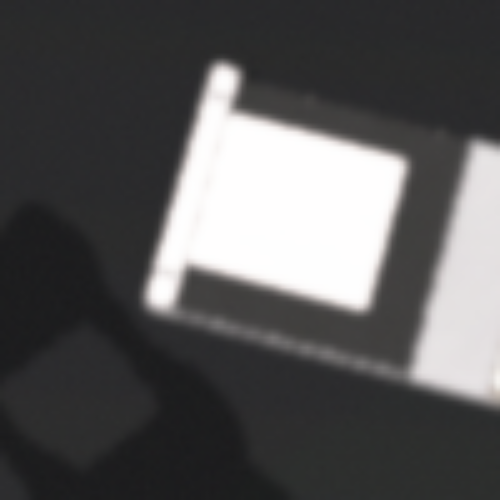

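The plate sits along the stop in both views, the button is back up at (330,306), and the bystanders are in place. One last check, on squareness.

Run:
```python
from h import *
for n in("top","side"):
    g=cv2.cvtColor(cv2.imread(f"pics/{n}18.png"),cv2.COLOR_BGR2GRAY).astype(float)
    for nm,gy0,z,sgn in[("rear",.062,.030,-1),("bed/groove",.022,.024,1),("right",None,.03,0)]:
        pts=[]
        for t in np.arange(-.038,.044,.002):
            if nm=="right":
                gy=.12+t; S=np.arange(-.062,-.03,.0005); L=[[*g2w(x,gy),z] for x in S]
            else:
                S=np.arange(gy0-.012,gy0+.012,.0005); L=[[*g2w(t+.003,y),z] for y in S]
            uv=proj(n,L).astype(np.float32); v=cv2.remap(g.astype(np.float32),uv[:,0],uv[:,1],cv2.INTER_LINEAR)[:,0]
            dv=np.abs(np.diff(v)); pts.append((t,(S[:-1]*dv**2).sum()/(dv**2).sum()))
        a=np.array(pts); f=np.polyfit(a[:,0],a[:,1],1); print(n,nm,'slope deg',np.degrees(f[0]).round(2),'at mm',(f[1]*1000).round(1),'res',np.std(a[:,1]-np.polyval(f,a[:,0])).round(5))
st()
```

```text
top rear slope deg -0.22 at mm 60.9 res 0.00016
top bed/groove slope deg -0.4 at mm 24.5 res 0.00025
top right slope deg 0.13 at mm -49.1 res 8e-05
side rear slope deg -0.14 at mm 62.7 res 0.00015
side bed/groove slope deg 0.24 at mm 25.5 res 0.00021
side right slope deg 0.58 at mm -48.0 res 0.00018
t 17.45 g [-228.1  402.2] z 193.8 F [ 0.1 -0.7 -0.4] op 0.0005645851555406522 q [ 0.67  0.46  1.44 -0.    1.25  0.91]
```

Run:
```python
from cell import robot
print(robot.hand_in())
```

```text
the job is handed in; nothing more can be done
None
```

The job is done and handed in at about 17.5 s. The plate lies blue side down, square and flush against the end stop, covering the window. The start button was pressed fully and let go.

**What I did:**
- I pushed the plate off the ledge with two fingers, and it dropped into the groove and leaned at about 64°.
- I tipped it from behind onto the bed, then slid it up to the stop until the push force stalled at about 15 N.
- I pressed the grey console's green button about 6 mm, to its end stop, with a peak of 21 N, then moved the arm clear.

**Last checks:**
- **Squareness:** the plate's rear edge is within about 0.2° of square in both views. It sits at about gauge y 61 to 63 mm, against 62 mm for home.
- **Plate position across the bed:** it is about 1 to 3 mm off centre.
- **Button and bystanders:** the button is back up. The rack, bottle and beaker stand where they were.

**What went wrong or disagreed:**
- My first push was about 2 mm too high, so the fingers rode up onto the plate without moving it noticeably. They pressed on its blue face with about 6 N and slid some way across it. I lifted off and came in lower.
- My edge fit put the bed's front edge at 24.5 to 25.5 mm instead of 22 mm. I took that as measurement bias, since the force stall and both pictures showed contact with the stop.

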